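# Balance a loaded centrifuge rotor

### The arm

A 6-joint arm with a two-finger parallel gripper is mounted at the origin on a cart in front of the work surface, level with it; the furniture and walls round the work are solid. World frame = base frame: x ahead of the robot, y to its left, z up, the work surface at z = 0. Lengths are in m, angles in rad, forces in N, time in s.
With the tool pointing down it reaches from about 0.4 to 0.825 m from the base axis. Payload 7 kg.
Tool frame: the origin (TCP) lies midway between the tips of the shut fingers; the grasp point (between the pads) lies 19 mm behind it (grip_point_offset is the distance from the TCP to the grasp point, in m); z points along the fingers, y is the line along which they close (so a half turn about z gives the same grasp; the last joint's range is limited). The gripper opens to 88 mm and grips with 3 to 60 N. Pads are 19 mm wide; open, the fingers measure 130 mm over their backs; the gripper's body (78 mm by 193 mm) begins 47 mm behind the grasp point.
Start: joints at [-0.897, 0.359, 0.012, 0, -1.224, -0.288], TCP at [0.254, -0.625, 0.227] pointing down, gripper open.
Joint ranges: [-3.07, 3.07], [-1.43, 2.12], [-1.02, 1.25], [-3.03, 1.67], [-3.05, -0], [-3.03, 3.03]. Speed limits (rad/s): [2.39, 2.39, 3.01, 3.14, 3.14, 3.14].

### API

Orientations are given as [roll, pitch, yaw] about the fixed x, y, z axes, in that order (R = Rz(yaw) Ry(pitch) Rx(roll)).
In Python, from station import get_state, grab_frame, camera_params, job_done, grip_point_offset gives the robot as it stands.
- The arm moves only by the shell command python3 -m creep 'ROWS' [FORCE]. ROWS is JSON, a list that holds one entry, the list of rows, each a list of 7 numbers: the finger opening in cm, from 0 to 8.76, then the shift along the tool's x, y, z in cm, then the turn, a rotation vector about the tool's x, y, z in rad. In form: [[[fingers, tx, ty, tz, wx, wy, wz], ...]]. A call has 1 to 20 rows; each row is the pose to reach, as a shift and turn from the pose commanded when the call began, along the tool's axes at that moment; what a row does not reach only later rows make up. A row lasts 1/8 s, in which the tool goes at most 62.5 mm and 10.7 degrees, less where a joint would pass 70% of its speed; a pose out of reach is approached as far as the arm can. A call with a gripper value outside its range is refused whole. The fingers move at their own pace and stop on an object; FORCE is the grip in N (left out, the last holds). Time passes only in rows, so rows that repeat a pose let the fingers close. It gives the time, the measured TCP pose, the force, the opening and the grip force at its end, in the units of the state.
- get_state(): the state, without advancing time (a new reading comes with each control period).
- grab_frame(name): name is "side" or "top" or "wrist"; returns the picture (480x640x3 uint8, blue, green, red); there is no depth.
- camera_params(name): a dict with "vertical_fov" (degrees; the focal length in pixels is half the picture's height over the tangent of half this angle, whatever the lens; pixels are square), "cx", "cy" (the principal point, pixels), "view" (4x4, takes a point from world to camera coordinates). Camera axes: x right, y down, z forward; pixel columns grow to the right and rows downward; lengths in m; the calibration is good to about 2 mm. A picture is of the moment at which its call begins: read the wrist's pose just before it. camera_params takes no time and is no camera call; for the wrist camera it gives the pose at the moment of the call.
- job_done(): hands the job in; it is judged then, once.
The state is a dict: "t": time; "q": joint angles; "qd": joint speeds; "joint_efforts": joint torques, N m; "eef_pos": TCP position; "ee_rot": TCP orientation; "force": force on the tool from outside, world axes, zero at the start; "moment": the same for the moment, N m; "width": finger opening in m; "gripper_force": force on a finger pad.
Only numpy, scipy, OpenCV 4.12 (cv2) and the standard library are available. Lean on these libraries where they do the work, as an engineer would, in place of code of your own. Each camera call takes 0.05 s, during which the arm holds its last target. There are 200 camera calls.

### The job

The six sample tubes in the centrifuge rotor have been loaded out of balance: no tube faces its match. Exchange tubes, parking one in the empty rack on the way, until each tube stands straight across the hub from the other tube with the same cap colour, and leave all six fully down in the rotor. Keep the tubes upright throughout, and do not shift the beaker or the timer.

Things in the scene. Friction and masses are not known exactly. Their poses are not given: they have to be found in the camera images.
- rotor: metal centrifuge rotor on a grey stand, 172 mm across, fixed, does not turn. Origin on its axis at bench level, z up. Six upright sleeves, 28 mm across, on a 70 mm radius at 0, 60, 120 .. 300 deg from its x: rim 95 mm above the bench, bore 19 mm across, flat floor 16 mm above the bench (a tube's bottom rests on it, cap top then at 135 mm). Hub 34 mm in radius, its black knob 106 mm high
- rack: grey plastic tube rack, a block 52 x 160 x 56 mm on a black foot 62 x 170 mm, fixed, empty. Origin at the centre of its underside, z up, long side along its y. Four round bores 19.5 mm across and 46 mm deep (floor 10 mm above the bench) on its middle line at y = -57, -19, +19 and +57 mm
- tube_red_1: sample tube 1 of two with a red screw cap: rigid, upright, 119 mm long; clear body 16 mm across with a paper label, round bottom; cap 22 mm across, from 104 to 119 mm above its lowest point: grip it there. Origin at that lowest point, z up along the tube. 16 to 40 g. Cannot stand by itself on the bench
- tube_red_2: sample tube 2 of two with a red screw cap: rigid, upright, 119 mm long; clear body 16 mm across with a paper label, round bottom; cap 22 mm across, from 104 to 119 mm above its lowest point: grip it there. Origin at that lowest point, z up along the tube. 16 to 40 g. Cannot stand by itself on the bench
- tube_blue_1: sample tube 1 of two with a blue screw cap: rigid, upright, 119 mm long; clear body 16 mm across with a paper label, round bottom; cap 22 mm across, from 104 to 119 mm above its lowest point: grip it there. Origin at that lowest point, z up along the tube. 16 to 40 g. Cannot stand by itself on the bench
- tube_blue_2: sample tube 2 of two with a blue screw cap: rigid, upright, 119 mm long; clear body 16 mm across with a paper label, round bottom; cap 22 mm across, from 104 to 119 mm above its lowest point: grip it there. Origin at that lowest point, z up along the tube. 16 to 40 g. Cannot stand by itself on the bench
- tube_yellow_1: sample tube 1 of two with a yellow screw cap: rigid, upright, 119 mm long; clear body 16 mm across with a paper label, round bottom; cap 22 mm across, from 104 to 119 mm above its lowest point: grip it there. Origin at that lowest point, z up along the tube. 16 to 40 g. Cannot stand by itself on the bench
- tube_yellow_2: sample tube 2 of two with a yellow screw cap: rigid, upright, 119 mm long; clear body 16 mm across with a paper label, round bottom; cap 22 mm across, from 104 to 119 mm above its lowest point: grip it there. Origin at that lowest point, z up along the tube. 16 to 40 g. Cannot stand by itself on the bench
- beaker: empty beaker of clear glass, 56 mm across, 72 mm high, loose, a bystander; origin at the centre of its underside
- timer: white countdown timer with a grey display, standing on edge, 20 x 62 x 60 mm, loose, a bystander; origin at the centre of its underside
Mind the look-alikes: they are no part of the job. Leave any black look-alike of the tube_red_2 alone.

How it is judged:
At the end, for the whole second after the job is handed in: All six tubes rest in the rotor, one per sleeve, fully down (bottom within 6 mm of the sleeve floor, tilt under 0.15 rad), and the two tubes of each cap colour are in opposite sleeves (bottoms over 130 mm apart, nominally 140). Which colour has which sleeves does not matter (z of tube_red_1 in the frame of rotor between 0.01 and 0.022 m and horizontal distance between tube_red_1 and rotor between 0.062 and 0.078 m and angle between each of tube_red_1, tube_red_2, tube_blue_1, tube_blue_2, tube_yellow_1, tube_yellow_2's own z axis and vertical below 0.15 rad and linear speed of each of tube_red_1, tube_red_2, tube_blue_1, tube_blue_2, tube_yellow_1, tube_yellow_2 below 0.02 m/s and z of tube_red_2 in the frame of rotor between 0.01 and 0.022 m and horizontal distance between tube_red_2 and rotor between 0.062 and 0.078 m and z of tube_blue_1 in the frame of rotor between 0.01 and 0.022 m and horizontal distance between tube_blue_1 and rotor between 0.062 and 0.078 m and z of tube_blue_2 in the frame of rotor between 0.01 and 0.022 m and horizontal distance between tube_blue_2 and rotor between 0.062 and 0.078 m and z of tube_yellow_1 in the frame of rotor between 0.01 and 0.022 m and horizontal distance between tube_yellow_1 and rotor between 0.062 and 0.078 m and z of tube_yellow_2 in the frame of rotor between 0.01 and 0.022 m and horizontal distance between tube_yellow_2 and rotor between 0.062 and 0.078 m and horizontal distance between tube_red_1 and tube_red_2 above 0.13 m and horizontal distance between tube_blue_1 and tube_blue_2 above 0.13 m and horizontal distance between tube_yellow_1 and tube_yellow_2 above 0.13 m); the robot touches nothing.
It fails at once if a tube is tipped by more than 0.6 rad (about 35 degrees) from upright (angle between any of tube_red_1, tube_red_2, tube_blue_1, tube_blue_2, tube_yellow_1, tube_yellow_2's own z axis and vertical above 0.6 rad).
It fails at once if the beaker or the timer is shifted by more than 20 mm (distance of any of beaker, timer from where it was at the start of the episode above 0.02 m).
It also fails if it takes over 90 s, if anything falls off the work surface, if the arm or the gripper's body presses on something with over 40 N, if the wrist force passes 120 N, or if a joint passes its speed limit or range.

## Working session

There is one attempt and no reset: what is moved stays moved. The work goes in short steps, Python scripts to look and compute and a shell command to move; the robot and the scene stay as the last step left them, time stands still between calls to the robot, and variables do not carry over. Pictures are saved under pics/ and viewed, at most 14 in all, crops included, and the job is handed in when it is done.

```bash
ls; mkdir -p pics
python3 - <<'E'
from station import *
import cv2
s=get_state();print({k:(v if not hasattr(v,'tolist') else v.tolist()) for k,v in s.items()}); print(grip_point_offset)
for n in ("side","top","wrist"):
    print(n,camera_params(n)); cv2.imwrite(f"pics/{n}0.png",grab_frame(n))
E
```

```text
pics
{'t': 0.0, 'q': [-0.8969450488004285, 0.3593673679210667, 0.011074021471360452, -0.00034417313364216046, -1.2241276395067984, -0.28809500335803845], 'qd': [-0.00033685246252759625, 0.0005638241428290975, 0.0011763750881249513, 0.00043977022522330867, -0.0009490294307202562, -0.00022135633035318467], 'joint_efforts': [0.0003017615290445974, -58.27098369598389, 29.30501103401184, 6.9968149065971375, 0.0067523407051339746, -0.0001764146418281598], 'eef_pos': [0.253758747632786, -0.6249532139598886, 0.22564300254414915], 'ee_rot': [3.139943016436668, -0.00015143847794574228, -2.7559534555186054], 'force': [0.8037315381981447, 0.35796218665122925, 0.14431111996379375], 'moment': [0.005497700606973371, 0.012083279642507161, 0.0004565005169337064], 'gripper_force': 0.0, 'width': 0.08750572026715857}
0.0188
side {'vertical_fov': 54.08129464013425, 'cx': 317.6613225992681, 'cy': 238.10880062139373, 'view': array([[-0.91441973, -0.40471697, -0.00638237,  0.46978743],
       [-0.25114047,  0.57965298, -0.77519732,  0.25796607],
       [ 0.31743507, -0.70725285, -0.63168693,  0.62136881],
       [ 0.        ,  0.        ,  0.        ,  1.        ]])}
top {'vertical_fov': 42.51736310810702, 'cx': 321.6766080586074, 'cy': 233.8008289492106, 'view': array([[-0.01807363, -0.99977482, -0.01111958, -0.10389618],
       [-0.98870802,  0.01952606, -0.14857721,  0.59648038],
       [ 0.14876087,  0.00830869, -0.98883829,  1.29060738],
       [ 0.        ,  0.        ,  0.        ,  1.        ]])}
wrist {'vertical_fov': 68.59003120805879, 'cx': 315.9802279329429, 'cy': 237.8310577004596, 'view': array([[-0.37600138,  0.92661709,  0.00193445,  0.67327493],
       [ 0.89249995,  0.36159451,  0.26961685, -0.03385499],
       [ 0.24913209,  0.1031028 , -0.96296574,  0.39059811],
       [ 0.        ,  0.        ,  0.        ,  1.        ]])}
```

View pics/top0.png

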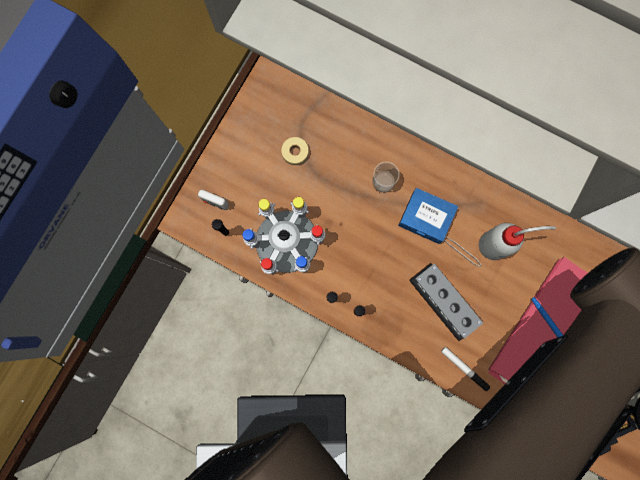

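View pics/side0.png

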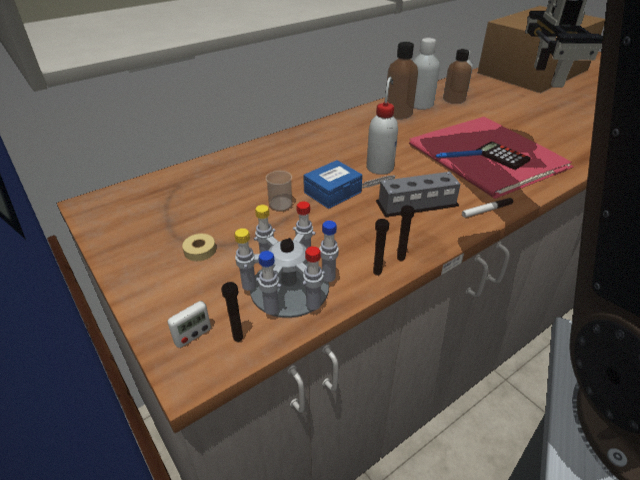

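The top view shows caps, in order round the hub: yellow (264,205), yellow (298,203), red (317,232), blue (301,262), red (267,264) and blue (248,236). The knob is at (284,236) and the rack at about (447,301). Three black look-alikes stand on the bench at (220,227), (332,297) and (360,311). The bottle is at (505,240).

Plan, a 4-cycle: Y(298,203) → rack, R(317,232) → its place, B(301,262) → the red's place, and the parked Y → B's place.

```bash
cat > h.py <<'E'
import numpy as np, cv2
from station import *
def K(p):
    f=240/np.tan(np.radians(p["vertical_fov"])/2); return np.array([[f,0,p["cx"]],[0,f,p["cy"]],[0,0,1]])
def P(p): return K(p)@p["view"][:3]
def proj(p,X):
    h=P(p)@np.append(X,1); return h[:2]/h[2]
def ray_z(p,uv,z):
    M=P(p); H=np.c_[M[:,0],M[:,1],M[:,2]*z+M[:,3]]; w=np.linalg.solve(H,[*uv,1]); return w[:2]/w[2]
def tri(ps,uvs):
    A=[]
    for p,(u,v) in zip(ps,uvs):
        M=P(p);A+=[u*M[2]-M[0],v*M[2]-M[1]]
    w=np.linalg.svd(np.array(A))[2][-1]; X=w[:3]/w[3]
    return X,[float(np.linalg.norm(proj(p,X)-uv)) for p,uv in zip(ps,uvs)]
HS={"red":[(0,6),(174,180)],"blue":[(108,125)],"yellow":[(22,33)]}
def blobs(im,amin=40,s=130,v=60):
    hsv=cv2.cvtColor(im,cv2.COLOR_BGR2HSV); out=[]
    for c,rs in HS.items():
        m=sum(cv2.inRange(hsv,(a,s,v),(b,255,255)) for a,b in rs)
        n,_,st,ce=cv2.connectedComponentsWithStats(m)
        out+=[(c,*ce[i].round(1).tolist(),int(st[i,4]),st[i,:4].tolist()) for i in range(1,n) if st[i,4]>amin]
    return out
E
python3 - <<'E'
from h import *
for n in ("top","side"):
    print(n); [print(b) for b in blobs(cv2.imread(f"pics/{n}0.png")) if b[3]<600]
t,s=camera_params("top"),camera_params("side")
for name,a,b in [("knob",(284,236),(287,245)),("bottle cap",(512,235),(385,110)),("rackleftbore?",(424,278),(448,180)),("Y2",(298,203),(262.5,212)),("R2",(317,232),(303,208))]: print(name,*tri([t,s],[a,b]))
for u in [(332,297),(360,311),(220,227)]: print("black",ray_z(t,u,.12))
for u in [(424,278),(432,287),(438,294),(450,308),(463,322)]: print("bore",ray_z(t,u,.056))
print("beaker",ray_z(t,(386,178),.07),"timer",ray_z(t,(212,199),.05), "shelf edge",[ray_z(t,u,.4) for u in [(225,30),(590,185)]])
E
```

```text
top
('red', 317.0, 230.5, 101, [312, 225, 11, 12])
('red', 512.3, 235.6, 299, [503, 226, 21, 20])
('red', 266.3, 263.4, 100, [261, 258, 12, 12])
('blue', 43.9, 4.5, 49, [37, 0, 16, 12])
('blue', 38.5, 11.1, 61, [29, 5, 20, 13])
('blue', 55.4, 14.8, 50, [49, 5, 12, 22])
('blue', 24.7, 20.9, 56, [17, 13, 17, 20])
('blue', 42.9, 23.7, 60, [36, 19, 16, 11])
('blue', 85.1, 50.0, 154, [69, 37, 27, 27])
('blue', 106.2, 45.6, 49, [96, 39, 22, 16])
('blue', 24.5, 60.7, 43, [19, 54, 13, 15])
('blue', 24.7, 86.2, 60, [17, 79, 20, 17])
('blue', 47.4, 109.6, 62, [38, 102, 19, 17])
('blue', 27.2, 147.5, 42, [23, 142, 10, 13])
('blue', 247.9, 234.7, 98, [243, 229, 11, 12])
('blue', 301.1, 261.4, 99, [296, 256, 11, 12])
('blue', 6.2, 343.2, 44, [2, 339, 10, 10])
('yellow', 298.2, 202.3, 100, [293, 197, 11, 12])
('yellow', 263.9, 204.2, 104, [259, 199, 11, 12])
side
('red', 384.9, 109.6, 228, [376, 102, 18, 16])
('red', 303.0, 207.6, 160, [296, 201, 14, 14])
('red', 312.5, 253.7, 198, [305, 246, 16, 16])
('blue', 461.2, 153.3, 143, [438, 150, 44, 7])
('blue', 326.5, 192.6, 393, [305, 177, 44, 30])
('
[... 496 characters left out ...]
15127842] [0.4799099437703229, 0.7285557664914906]
rackleftbore? [ 0.44987331 -0.32363813  0.1157541 ] [19.671783283234042, 35.22756991171319]
Y2 [ 0.64577987 -0.06885929  0.12902912] [0.16969708216606566, 0.35117227024650255]
R2 [ 0.58602535 -0.10625763  0.12940706] [0.3087802556409565, 0.6308896908224202]
black [ 0.45428614 -0.1341959 ]
black [ 0.42536825 -0.18960081]
black [0.60114927 0.09195511]
bore [ 0.49371956 -0.33013445]
bore [ 0.47439438 -0.34618675]
bore [ 0.45943386 -0.35815334]
bore [ 0.42967241 -0.38195887]
bore [ 0.40008397 -0.4076836 ]
beaker [ 0.7089223  -0.25567624] timer [0.67479436 0.122076  ] shelf edge [array([0.88719302, 0.03663472]), array([ 0.61091753, -0.54639072])]
```

Run:
```python
from h import *
from scipy.spatial.transform import Rotation as Ro
t,s=camera_params("top"),camera_params("side")
pt={"Y1":(263.9,204.2),"Y2":(298.2,202.3),"R2":(317,230.5),"B2":(301.1,261.4),"R1":(266.3,263.4),"B1":(247.9,234.7)}
ps={"Y1":(241.8,235.2),"Y2":(261.9,211.1),"R2":(303,207.6),"B2":(329,227.3),"R1":(312.5,253.7),"B1":(266,258.3)}
C=[]
for k in pt: X,e=tri([t,s],[pt[k],ps[k]]);C.append(X);print(k,X.round(4),np.round(e,2))
C=np.array(C);c=C.mean(0);d=C-c;print(c,np.hypot(d[:,0],d[:,1]),np.degrees(np.arctan2(d[:,1],d[:,0])))
w=camera_params("wrist");st=get_state()
Rt=Ro.from_euler("xyz",st["ee_rot"]).as_matrix();V=w["view"]
cam=-V[:3,:3].T@V[:3,3];print("cam in tool",Rt.T@(cam-st["eef_pos"]),"cam axis in tool",Rt.T@V[2,:3], "cam x in tool",Rt.T@V[0,:3]);print("R\n",Rt)
im=cv2.imread("pics/top0.png")[240:350,390:500];cv2.imwrite("pics/rack.png",cv2.resize(im,None,fx=5,fy=5))
```

```text
Y1 [6.444e-01 6.000e-04 1.305e-01] [0.19 0.41]
Y2 [ 0.647  -0.0693  0.1302] [0.15 0.32]
R2 [ 0.5881 -0.1067  0.1297] [0.19 0.38]
B2 [ 0.5259 -0.0736  0.1299] [0.14 0.3 ]
R1 [ 0.5233 -0.0036  0.1303] [0.1  0.22]
B1 [0.5824 0.0334 0.1303] [0.06 0.14]
[ 0.58518972 -0.03652583  0.13017892] [0.06986665 0.06998879 0.07019372 0.06988759 0.07010901 0.0700022 ] [  32.10514978  -27.94737076  -87.62844169 -147.96345881  151.98762795
   92.27069734]
cam in tool [ 0.07291246  0.00079517 -0.15822235] cam axis in tool [-2.69745678e-01  4.00552620e-04  9.62931518e-01] cam x in tool [-2.06412655e-04  9.99999866e-01 -4.73794325e-04]
R
 [[-9.26533550e-01 -3.76211695e-01 -5.83664488e-04]
 [-3.76212126e-01  9.26532904e-01  1.10204457e-03]
 [ 1.26182299e-04  1.24066292e-03 -9.99999222e-01]]
```

```bash
python3 -m creep '[[[8,-4.5,2.7,-0.5,0,0,0],[8,-9,5.4,-1,0,0,0],[8,-13.5,8.1,-1.5,0,0,0],[8,-18,10.8,-2,0,0,0],[8,-23,13.8,-3,0,0,0],[8,-27.7,16.7,-4,0,0,0],[8,-27.7,16.7,-4,0,0,0],[8,-27.7,16.7,-4,0,0,0]]]'
python3 - <<'E'
from h import *
import pickle
w=camera_params("wrist");im=grab_frame("wrist");cv2.imwrite("pics/w1.png",im);pickle.dump(w,open("w1.pkl","wb"))
print(get_state()["eef_pos"],get_state()["t"])
E
```

```text
t: 1.15
eef_pos: [0.4478, -0.3661, 0.2664]
ee_rot: [3.141, -0.0, -2.755]
force: [-1.2, -0.2, -0.6]
width: 0.0804
gripper_force: 0.0
[ 0.44730075 -0.3666055   0.26618975] 1.2
```

View pics/w1.png

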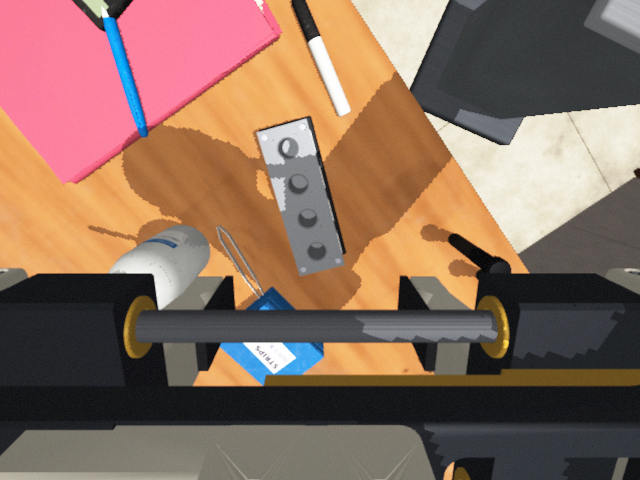

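The wrist view shows four rack bores at about (289,148), (299,184), (308,218) and (317,251). I'll take a second view from a shifted pose, then go on to the rotor.

```bash
python3 -m creep '[[[8,0,4,0,0,0,0],[8,0,8,0,0,0,0],[8,0,8,0,0,0,0]]]'
python3 - <<'E'
from h import *
import pickle
w=camera_params("wrist");im=grab_frame("wrist");cv2.imwrite("pics/w2.png",im);pickle.dump(w,open("w2.pkl","wb"))
a=cv2.imread("pics/w1.png")[110:280,245:355]
b=im[110:280,140:260]
f=lambda x:cv2.resize(x,None,fx=3.2,fy=3.2,interpolation=cv2.INTER_CUBIC)
cv2.imwrite("pics/w12.png",np.hstack([f(a),f(b)]))
E
python3 -m creep '[[[8,-4,2.7,-0.2,0,0,0],[8,-8,5.4,-0.4,0,0,0],[8,-12,8.1,-0.6,0,0,0],[8,-16,10.8,-0.8,0,0,0],[8,-20,13.5,-1,0,0,0],[8,-25.1,17.4,-1.4,0,0,0],[8,-25.1,17.4,-1.4,0,0,0],[8,-25.1,17.4,-1.4,0,0,0]]]'
python3 - <<'E'
from h import *
import pickle
w=camera_params("wrist");im=grab_frame("wrist");cv2.imwrite("pics/w3.png",im);pickle.dump(w,open("w3.pkl","wb"))
[print(b) for b in blobs(im,100)]
E
```

```text
t: 1.58
eef_pos: [0.416, -0.2918, 0.2668]
ee_rot: [3.142, 0.001, -2.756]
force: [0.1, -1.1, -0.1]
width: 0.0796
gripper_force: 0.0
t: 2.62
eef_pos: [0.585, -0.0374, 0.2796]
ee_rot: [3.141, -0.002, -2.756]
force: [-0.5, -0.9, 0.1]
width: 0.0798
gripper_force: 0.0
('red', 376.8, 171.8, 586, [363, 159, 28, 27])
('red', 240.2, 196.0, 590, [227, 183, 28, 27])
('blue', 386.2, 247.5, 515, [373, 235, 27, 26])
('yellow', 257.4, 269.3, 548, [244, 256, 27, 27])
('yellow', 327.6, 293.0, 523, [316, 280, 25, 27])
```

View pics/w12.png

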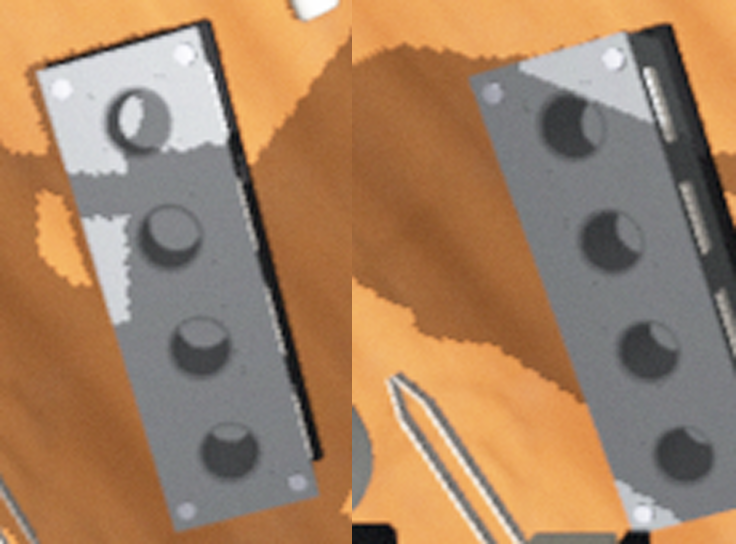

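View pics/w3.png

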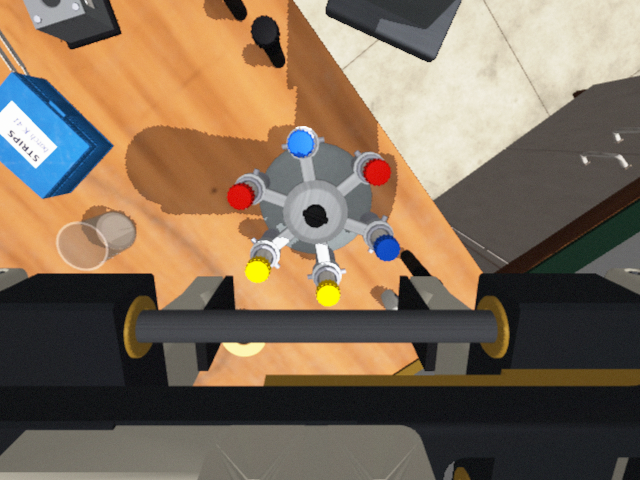

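Both crops show the four bores clearly: left view (139,121), (170,237), (200,347), (230,451); right view (573,125), (612,241), (649,350), (684,454). In the rotor view all six caps surround the hub at (315,213).

Run:
```python
from h import *
import pickle
from scipy.optimize import least_squares
w1,w2,w3=[pickle.load(open(f"w{i}.pkl","rb")) for i in (1,2,3)]
f=lambda u,v,x0,y0:((u+.5)/3.2-.5+x0,(v+.5)/3.2-.5+y0)
A=[f(u,v,245,110) for u,v in [(139,121),(170,237),(200,347),(230,451)]]
B=[f(u-352,v,140,110) for u,v in [(573,125),(612,241),(649,350),(684,454)]]
for a,b in zip(A,B):
    X,e=tri([w1,w2],[a,b]);print("bore",X.round(4),np.round(e,2),ray_z(w1,a,.056).round(4),ray_z(w2,b,.056).round(4))
im=cv2.imread("pics/w3.png");hsv=cv2.cvtColor(im,cv2.COLOR_BGR2HSV)
m=cv2.inRange(hsv[120:165,280:325],(100,110,120),(125,255,255));n,_,st,ce=cv2.connectedComponentsWithStats(m);print(st,ce)
k=1+st[1:,4].argmax();b2=ce[k]+[280,120]
pts={"Y1":(327.6,293),"Y2":(257.4,269.3),"R2":(240.2,196),"B2":tuple(b2),"R1":(376.8,171.8),"B1":(386.2,247.5)}
t,s=camera_params("top"),camera_params("side")
pt={"Y1":(263.9,204.2),"Y2":(298.2,202.3),"R2":(317,230.5),"B2":(301.1,261.4),"R1":(266.3,263.4),"B1":(247.9,234.7)}
for k in pts:print("wrist+top",k,tri([w3,t],[pts[k],pt[k]])[0].round(4))
W=np.array([ray_z(w3,p,.133) for p in pts.values()]);print(W.round(4))
a0=np.radians(32.1-60*np.arange(6))
g=lambda p:(np.c_[p[0]+p[3]*np.cos(a0+p[2]),p[1]+p[3]*np.sin(a0+p[2])]-W).ravel()
r=least_squares(g,[.585,-.0365,0,.07]);print(r.x[:2],32.1+np.degrees(r.x[2]),r.x[3],(g(r.x)*1e3).round(1))
st=get_state();print(st["eef_pos"],st["ee_rot"])
```

```text
bore [ 0.3978 -0.4159  0.0557] [0.07 0.07] [ 0.3979 -0.4158] [ 0.3977 -0.4158]
bore [ 0.4285 -0.3934  0.0541] [0. 0.] [ 0.4283 -0.3934] [ 0.4281 -0.393 ]
bore [ 0.4591 -0.3706  0.0534] [0.09 0.09] [ 0.4586 -0.3708] [ 0.4582 -0.3703]
bore [ 0.4888 -0.3476  0.0553] [0.04 0.04] [ 0.4887 -0.3477] [ 0.4885 -0.3476]
[[   0    0   45   45 1457]
 [   7   10   28   28  568]] [[22.68085106 21.51201098]
 [20.25352113 23.25176056]]
wrist+top Y1 [0.647  0.0017 0.1196]
wrist+top Y2 [ 0.6483 -0.0694  0.1246]
wrist+top R2 [ 0.5875 -0.1068  0.1324]
wrist+top B2 [ 0.5243 -0.0743  0.1483]
wrist+top R1 [ 0.5233 -0.0037  0.1281]
wrist+top B1 [0.5843 0.0352 0.1173]
[[ 0.6418 -0.0016]
 [ 0.6442 -0.0707]
 [ 0.5857 -0.1073]
 [ 0.5248 -0.075 ]
 [ 0.5222 -0.0058]
 [ 0.5805  0.0305]]
[ 0.58321272 -0.03831355] 32.08213937320721 0.0690551664139803 [-0.1 -0.1  0.   0.1 -0.  -0.  -0.1  0.   0.  -0.2  0.2  0.2]
[ 0.58467582 -0.03786473  0.27993665] [ 3.14157885e+00 -1.23720636e-03 -2.75700706e+00]
```

Everything agrees: caps on a 70 mm radius, rim heights of about 54–56 mm and 38 mm bore spacing. The top/side and wrist hub estimates differ by 1.8 mm, so I'm using the mean, (0.5847, -0.0372). Next is a hover over Y2.

```bash
cat >> h.py <<'E'
HUB=np.array([.5847,-.0372])
def sl(deg): return HUB+.07*np.array([np.cos(np.radians(deg)),np.sin(np.radians(deg))])
T={"Y1":sl(32.1),"Y2":sl(-27.9),"R2":sl(-87.9),"B2":sl(-147.9),"R1":sl(152.1),"B1":sl(92.1),"bore4":np.array([.4893,-.347])}
def to(name,z):
    s=get_state();yw=-2.756;d=np.append(T[name],z)-s["eef_pos"];c,n=np.cos(yw),np.sin(yw)
    print(name,"cm:",np.round(100*np.array([d[0]*c+d[1]*n,d[0]*n-d[1]*c,-d[2]]),2))
E
python3 -m creep '[[[4.6,-2.2,-2.7,0,0,0,0],[4.6,-4.5,-5.3,2,0,0,0],[4.6,-4.5,-5.3,6,0,0,0],[4.6,-4.5,-5.3,10,0,0,0],[4.6,-4.5,-5.3,11.5,0,0,0],[4.6,-4.5,-5.3,11.5,0,0,0],[4.6,-4.5,-5.3,11.5,0,0,0]]]'
python3 - <<'E'
from h import *
to("Y2",.11)
a=grab_frame("wrist");b=grab_frame("side");c=grab_frame("top")
to("Y2",.11)
f=lambda x:cv2.resize(x,(400,300),interpolation=cv2.INTER_AREA)
g=lambda x:cv2.resize(x,(400,300),interpolation=cv2.INTER_CUBIC)
cv2.imwrite("pics/h1.png",np.vstack([np.hstack([f(a),g(b[150:300,180:380])]),np.hstack([g(c[150:300,200:400]),f(c)])]))
E
```

```text
t: 3.55
eef_pos: [0.6474, -0.0691, 0.1676]
ee_rot: [-3.14, 0.003, -2.756]
force: [0.3, 0.5, 1.2]
width: 0.046
gripper_force: 0.0
Y2 cm: [ 0.11 -0.04  5.76]
Y2 cm: [ 0.1  -0.09  5.72]
```

View pics/h1.png

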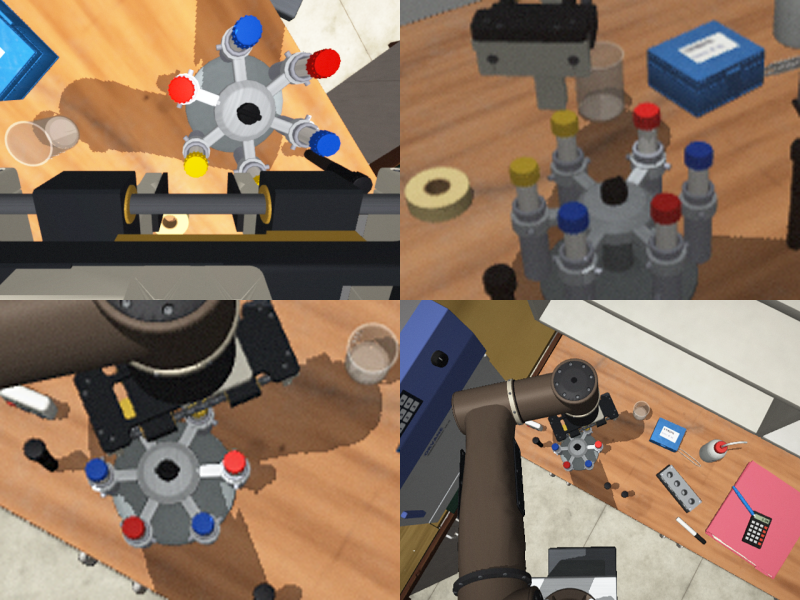

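The wrist view shows the Y2 cap just ahead of the fingers, near full-resolution (312,264), where it should project. The other views show clear space around the fingers. I'll measure the offset precisely.

Run:
```python
from h import *
s=get_state();w=camera_params("wrist");a=grab_frame("wrist")
[print(b) for b in blobs(a,80,110,100) if b[3]<2500]
from scipy.spatial.transform import Rotation as Ro
R=Ro.from_euler("xyz",s["ee_rot"]).as_matrix()
y=[b for b in blobs(a,80) if b[0]=="yellow"]
for b in y: print(b, ray_z(w,b[1:3],.130),R.T@(np.append(ray_z(w,b[1:3],.130),.13)-s["eef_pos"]))
print("TCP px",proj(w,s["eef_pos"]),"exp",[proj(w,np.append(T[k],.13)).round(1) for k in ("Y2","R2","B2","R1","B1")])
for dy in (-.023,.023):print(proj(w,s["eef_pos"]+R@[0,dy,0]))
print(a[292,230:410].mean(1).astype(int).tolist())
```

```text
('red', 516.2, 101.9, 2021, [488, 78, 56, 48])
('red', 288.5, 143.4, 1439, [267, 121, 44, 45])
('blue', 394.1, 50.9, 1972, [369, 24, 50, 55])
('blue', 518.6, 229.3, 1588, [494, 209, 50, 42])
('yellow', 312.1, 263.7, 1310, [292, 242, 41, 43])
('yellow', 410.9, 287.3, 111, [405, 279, 11, 18])
('yellow', 312.1, 263.8, 1303, [292, 243, 41, 42]) [ 0.64564257 -0.07087696] [ 0.00228051 -0.00142462  0.03722906]
('yellow', 411.2, 287.2, 114, [405, 279, 11, 18]) [ 0.63707973 -0.01017238] [-0.01264462  0.05803636  0.03722487]
TCP px [314.2540868  294.15126262] exp [array([313. , 265.7]), array([290. , 144.9]), array([395.1,  52.2]), array([518.7, 103. ]), array([521.1, 231.2])]
[267.20622997 294.171984  ]
[361.2975584  294.13054317]
[132, 134, 133, 131, 133, 134, 132, 132, 132, 131, 133, 133, 134, 133, 138, 143, 148, 148, 144, 140, 140, 136, 132, 119, 70, 21, 20, 22, 20, 20, 19, 19, 19, 17, 13, 21, 20, 19, 76, 165, 198, 198, 196, 197, 197, 199, 199, 199, 199, 200, 198, 199, 197, 198, 198, 199, 198, 198, 201, 202, 201, 203, 203, 205, 204, 203, 203, 203, 201, 200, 199, 203, 199, 200, 199, 199, 198, 199, 199, 199, 198, 198, 197, 197, 195, 197, 194, 193, 192, 192, 190, 191, 189, 189, 191, 190, 188, 188, 187, 189, 187, 187, 183, 185, 184, 187, 184, 184, 183, 181, 181, 181, 183, 182, 184, 182, 184, 182, 180, 182, 178, 181, 176, 180, 180, 179, 181, 181, 180, 183, 183, 183, 181, 153, 70, 22, 18, 24, 20, 16, 23, 25, 26, 22, 19, 17, 21, 23, 67, 118, 133, 139, 142, 146, 152, 151, 154, 149, 139, 132, 134, 133, 134, 133, 134, 132, 134, 132, 132, 134, 133, 132, 133, 136, 134, 131, 134, 136, 130, 124]
```

The fingers centre at column 316 against the calibration's 314.3, so the camera has about 0.8 mm of tool-y bias. I'll correct the map into gripper-consistent coordinates.

```bash
sed -i 's/^HUB=.*/HUB=np.array([.5844,-.0386])/; s/\[.4893,-.347\]/[.4891,-.3483]/' h.py; python3 -c "
from h import *
to('Y2',.111)"
python3 -m creep '[[[4.6,0.15,-0.2,0,0,0,0],[4.6,0.15,-0.2,3,0,0,0],[4.6,0.15,-0.2,5.6,0,0,0],[4.6,0.15,-0.2,5.6,0,0,0],[4.6,0.15,-0.2,5.6,0,0,0]]]'; python3 -c "
from h import *
to('Y2',.111)"
```

```text
Y2 cm: [ 0.16 -0.22  5.59]
t: 4.38
eef_pos: [0.6465, -0.0713, 0.1107]
ee_rot: [-3.141, 0.001, -2.755]
force: [-1.7, -0.2, 1.2]
width: 0.0462
gripper_force: 0.0
Y2 cm: [ 0.02  0.   -0.03]
```

```bash
python3 -m creep '[[[1.5,0,0,0,0,0,0],[1.5,0,0,0,0,0,0],[1.5,0,0,0,0,0,0],[1.5,0,0,0,0,0,0],[1.5,0,0,0,0,0,0],[1.5,0,0,0,0,0,0]]]' 15; python3 -m creep '[[[1.5,0,0,-2,0,0,0],[1.5,0,0,-6,0,0,0],[1.5,0,0,-10,0,0,0],[1.5,0,0,-14,0,0,0],[1.5,0,0,-14.5,0,0,0],[1.5,0,0,-14.5,0,0,0],[1.5,0,0,-14.5,0,0,0]]]'
python3 - <<'E'
from h import *
to("Y2",.111);to("bore4",.25)
s=get_state();w=camera_params("wrist");a=grab_frame("wrist");b=grab_frame("side")
cv2.imwrite("pics/g1.png",np.hstack([cv2.resize(a,(400,300)),cv2.resize(b[50:320,160:400],(400,450))[:300]]))
E
```

```text
t: 5.12
eef_pos: [0.646, -0.0712, 0.1099]
ee_rot: [-3.141, 0.0, -2.756]
force: [0.1, 0.8, 3.5]
width: 0.0212
gripper_force: 15.0
t: 6.0
eef_pos: [0.645, -0.0712, 0.2529]
ee_rot: [3.141, -0.002, -2.756]
force: [-0.0, 0.7, -0.3]
width: 0.0215
gripper_force: 15.0
Y2 cm: [-0.11 -0.06 14.19]
bore4 cm: [ 24.87 -19.81   0.29]
```

View pics/g1.png

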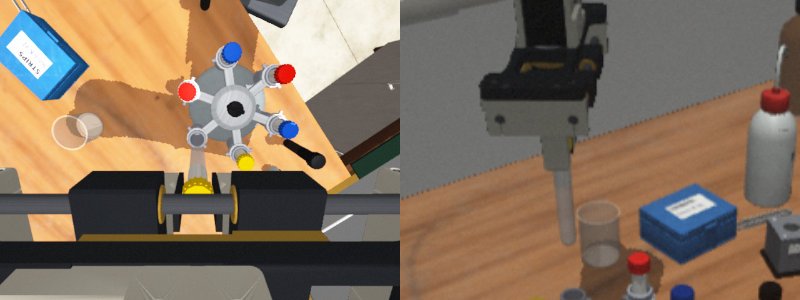

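The tube is held straight and its bottom is about 0.16 m up. The Y2 sleeve is now empty. Carrying it to the rack.

```bash
python3 -m creep '[[[1.5,3,-2.4,0,0,0,0],[1.5,7,-5.5,0,0,0,0],[1.5,11,-8.7,0,0,0,0],[1.5,15,-11.9,0,0,0,0],[1.5,19,-15,0,0,0,0],[1.5,23,-18.2,0,0,0,0],[1.5,24.9,-19.75,0,0,0,0],[1.5,24.9,-19.75,2,0,0,0],[1.5,24.9,-19.75,5,0,0,0],[1.5,24.9,-19.75,8,0,0,0],[1.5,24.9,-19.75,8,0,0,0],[1.5,24.9,-19.75,8,0,0,0]]]'
python3 - <<'E'
from h import *
to("bore4",.105)
a=grab_frame("wrist");b=grab_frame("side");c=grab_frame("top");to("bore4",.105)
g=lambda x,w,h:cv2.resize(x,(w,h),interpolation=cv2.INTER_CUBIC)
cv2.imwrite("pics/g2.png",np.hstack([g(a[120:360,200:440],400,400),g(b[90:250,320:480],400,400)]))
E
```

```text
t: 7.6
eef_pos: [0.4899, -0.3483, 0.1754]
ee_rot: [-3.141, 0.0, -2.755]
force: [1.4, 0.6, 0.9]
width: 0.021
gripper_force: 15.0
bore4 cm: [0.07 0.03 7.04]
bore4 cm: [0.1  0.03 7.09]
```

View pics/g2.png

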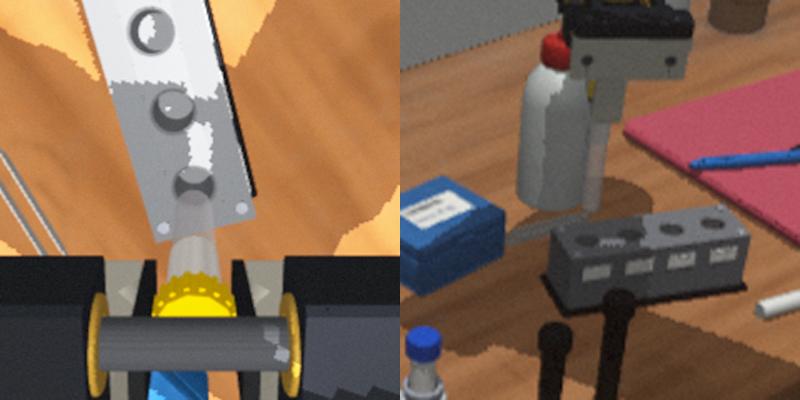

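The tube is aimed at the near bore. In the side crop its bottom is at (593,213) and the bore centre at (587,239). I'll do a quick projection check of that lateral difference.

```bash
python3 - <<'E'
from h import *
s=camera_params("side");B=np.append(T["bore4"],.056);p=proj(s,B)
print("pred bore",p,"obs",(394.8,185.6))
J=np.array([proj(s,B+d)-p for d in np.eye(3)*.01]).T/10
print("px per mm",J)
print("pred bottom-bore",proj(s,B+[0,0,.0755-.056+.005])-p,"obs",(2.4,-10.4))
E
python3 -m creep '[[[1.5,0.05,0,1.2,0,0,0],[1.5,0.05,0,2.4,0,0,0],[1.5,0.05,0,3.2,0,0,0],[1.5,0.05,0,3.2,0,0,0],[1.5,0.05,0,3.2,0,0,0]]]'
```

```text
pred bore [395.33895969 185.65520643] obs (394.8, 185.6)
px per mm [[-0.45885797 -0.13805068  0.0469462 ]
 [-0.1023818   0.2401347  -0.40522261]]
pred bottom-bore [  1.16101909 -10.02149751] obs (2.4, -10.4)
t: 8.38
eef_pos: [0.489, -0.3482, 0.1427]
ee_rot: [-3.141, -0.0, -2.756]
force: [0.5, 0.5, -0.1]
width: 0.0215
gripper_force: 15.0
```

```bash
python3 -m creep '[[[1.5,0,0,1,0,0,0],[1.5,0,0,2,0,0,0],[1.5,0,0,3,0,0,0],[1.5,0,0,3.5,0,0,0],[1.5,0,0,3.5,0,0,0],[1.5,0,0,3.5,0,0,0]]]'
```

```text
t: 9.12
eef_pos: [0.4891, -0.3482, 0.1078]
ee_rot: [-3.141, 0.0, -2.756]
force: [0.7, 0.6, 0.2]
width: 0.0216
gripper_force: 15.0
```

```bash
python3 -m creep '[[[1.5,0,0,0.3,0,0,0],[1.5,0,0,0.3,0,0,0],[1.5,0,0,0.3,0,0,0]]]'; python3 -m creep '[[[4.6,0,0,0,0,0,0],[4.6,0,0,0,0,0,0],[4.6,0,0,0,0,0,0],[4.6,0,0,0,0,0,0],[4.6,0,0,-3,0,0,0],[4.6,0,0,-7,0,0,0],[4.6,0,0,-10,0,0,0],[4.6,0,0,-10,0,0,0]]]'
python3 - <<'E'
from h import *
to("R2",.165);to("bore4",.105)
s=get_state();w=camera_params("wrist");a=grab_frame("wrist");cv2.imwrite("pics/p1.png",a)
for b in blobs(a,200):
  if b[0]=="yellow": print(b,ray_z(w,b[1:3],.125),s["eef_pos"])
E
```

```text
t: 9.5
eef_pos: [0.4889, -0.3481, 0.1046]
ee_rot: [-3.142, 0.0, -2.756]
force: [-0.0, 0.2, 0.4]
width: 0.0214
gripper_force: 15.0
t: 10.5
eef_pos: [0.4903, -0.3488, 0.2075]
ee_rot: [-3.138, 0.004, -2.755]
force: [1.0, -0.1, -0.3]
width: 0.0461
gripper_force: 0.0
R2 cm: [-17.99  18.62   4.25]
bore4 cm: [ 0.09  0.09 10.25]
('yellow', 318.0, 242.9, 860, [302, 226, 33, 34]) [ 0.48817403 -0.34741138] [ 0.49026565 -0.34875001  0.20750603]
```

Tube parked: its cap is seen at (0.488, -0.347). Next is R2, going over and hovering first.

```bash
python3 -m creep '[[[4.6,-3,3.1,0,0,0,0],[4.6,-7,7.2,0,0,0,0],[4.6,-11,11.3,0,0,0,0],[4.6,-15,15.4,0,0,0,0],[4.6,-18.05,18.55,0,0,0,0],[4.6,-18.05,18.55,2,0,0,0],[4.6,-18.05,18.55,4,0,0,0],[4.6,-18.05,18.55,4,0,0,0],[4.6,-18.05,18.55,4,0,0,0]]]'
python3 - <<'E'
from h import *
to("R2",.1105)
s=get_state();w=camera_params("wrist");a=grab_frame("wrist");cv2.imwrite("pics/p2.png",a);to("R2",.1105)
for b in blobs(a,200):
  if b[0]=="red" : print(b,ray_z(w,b[1:3],.13)-[-.0003,.0007],T["R2"],T["R1"])
E
```

```text
t: 11.68
eef_pos: [0.5864, -0.1085, 0.1647]
ee_rot: [-3.141, -0.0, -2.756]
force: [-0.3, 0.8, 1.0]
width: 0.0458
gripper_force: 0.0
R2 cm: [-0.05 -0.02  5.42]
R2 cm: [-0.03 -0.01  5.46]
('red', 523.9, 234.1, 1685, [498, 213, 52, 43]) [ 0.52246362 -0.00696169] [ 0.58696506 -0.10855299] [ 0.52253641 -0.00584491]
('red', 315.3, 269.0, 1310, [296, 248, 40, 42]) [ 0.58654235 -0.10878145] [ 0.58696506 -0.10855299] [ 0.52253641 -0.00584491]
```

Aligned within 0.5 mm. Descend, grip and lift.

```bash
python3 -m creep '[[[4.6,0,0,3,0,0,0],[4.6,0,0,5.4,0,0,0],[4.6,0,0,5.4,0,0,0],[1.5,0,0,5.4,0,0,0],[1.5,0,0,5.4,0,0,0],[1.5,0,0,5.4,0,0,0],[1.5,0,0,5.4,0,0,0],[1.5,0,0,5.4,0,0,0],[1.5,0,0,5.4,0,0,0]]]' 15;python3 -m creep '[[[1.5,0,0,-3,0,0,0],[1.5,0,0,-6,0,0,0],[1.5,0,0,-10,0,0,0],[1.5,0,0,-14,0,0,0],[1.5,0,0,-14.5,0,0,0],[1.5,0,0,-14.5,0,0,0],[1.5,0,0,-14.5,0,0,0]]]'
```

```text
t: 12.85
eef_pos: [0.5869, -0.1083, 0.1112]
ee_rot: [-3.141, 0.001, -2.756]
force: [-0.1, 0.2, 6.0]
width: 0.0214
gripper_force: 15.0
t: 13.72
eef_pos: [0.5855, -0.1082, 0.2539]
ee_rot: [3.14, -0.002, -2.756]
force: [-1.0, 0.5, -0.7]
width: 0.0212
gripper_force: 15.0
```

```bash
python3 -m creep '[[[1.5,-2.5,0.4,0,0,0,0],[1.5,-5,0.9,0,0,0,0],[1.5,-6.9,1.2,0,0,0,0],[1.5,-6.9,1.2,2,0,0,0],[1.5,-6.9,1.2,5,0,0,0],[1.5,-6.9,1.2,5.5,0,0,0],[1.5,-6.9,1.2,5.5,0,0,0],[1.5,-6.9,1.2,5.5,0,0,0]]]'
python3 - <<'E'
from h import *
to("Y2",.1105)
a=grab_frame("wrist");b=grab_frame("side");to("Y2",.1105)
g=lambda x,w,h:cv2.resize(x,(w,h),interpolation=cv2.INTER_CUBIC)
cv2.imwrite("pics/g3.png",np.hstack([g(a[120:360,200:440],400,400),g(b[120:280,200:360],400,400)]))
E
```

```text
t: 14.72
eef_pos: [0.6464, -0.0713, 0.2019]
ee_rot: [-3.141, 0.002, -2.756]
force: [0.2, -0.1, -0.7]
width: 0.0213
gripper_force: 15.0
Y2 cm: [0.02 0.   9.14]
Y2 cm: [ 0.   -0.01  9.12]
```

View pics/g3.png

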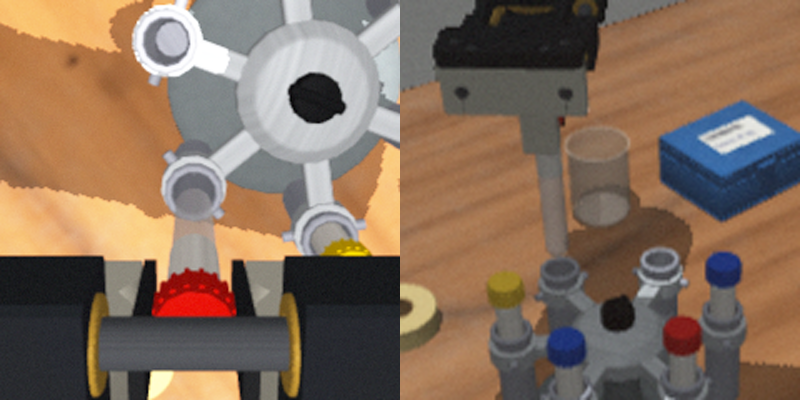

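The red tube hangs just over the empty Y2 sleeve (side crop: bottom at (557,255), sleeve mouth at (562,271)). Both views look aligned, so I'll lower it.

```bash
python3 -m creep '[[[1.5,0,0,1,0,0,0],[1.5,0,0,2,0,0,0],[1.5,0,0,2.5,0,0,0],[1.5,0,0,2.5,0,0,0]]]'
```

```text
t: 15.32
eef_pos: [0.6454, -0.0712, 0.1748]
ee_rot: [3.141, -0.001, -2.756]
force: [0.2, 0.1, -0.3]
width: 0.021
gripper_force: 15.0
```

```bash
python3 -m creep '[[[1.5,0,0,1.5,0,0,0],[1.5,0,0,3,0,0,0],[1.5,0,0,4.5,0,0,0],[1.5,0,0,6,0,0,0],[1.5,0,0,6.3,0,0,0],[1.5,0,0,6.3,0,0,0],[1.5,0,0,6.3,0,0,0]]]'
```

```text
t: 16.2
eef_pos: [0.646, -0.0712, 0.113]
ee_rot: [-3.141, 0.001, -2.756]
force: [0.6, -0.0, -0.6]
width: 0.0211
gripper_force: 15.0
```

```bash
python3 -m creep '[[[1.5,0,0,0.15,0,0,0],[1.5,0,0,0.15,0,0,0],[4.6,0,0,0.15,0,0,0],[4.6,0,0,0.15,0,0,0],[4.6,0,0,0.15,0,0,0],[4.6,0,0,0.15,0,0,0],[4.6,0,0,-3,0,0,0],[4.6,0,0,-6,0,0,0],[4.6,2.5,1,-6,0,0,0],[4.6,6,2.2,-6,0,0,0],[4.6,9,3.3,-6,0,0,0],[4.6,11.4,4.15,-5.2,0,0,0],[4.6,11.4,4.15,-5.2,0,0,0],[4.6,11.4,4.15,-5.2,0,0,0]]]'
python3 - <<'E'
from h import *
to("B2",.1105)
s=get_state();w=camera_params("wrist");a=grab_frame("wrist");cv2.imwrite("pics/p3.png",a);to("B2",.1105)
for b in blobs(a,200,110,100):
  if b[3]<2500: print(b,ray_z(w,b[1:3],.13)-[-.0003,.0007],T["B2"],T["Y2"])
E
```

```text
t: 17.95
eef_pos: [0.5251, -0.0756, 0.165]
ee_rot: [-3.141, 0.001, -2.755]
force: [-0.5, -1.0, 1.1]
width: 0.0461
gripper_force: 0.0
B2 cm: [ 0.01 -0.01  5.45]
B2 cm: [ 0.03 -0.01  5.44]
('blue', 315.5, 267.8, 1311, [296, 247, 40, 42]) [ 0.52473118 -0.07600016] [ 0.52510147 -0.0757979 ] [ 0.64626359 -0.07135509]
```

```bash
python3 -m creep '[[[4.6,0,0,3,0,0,0],[4.6,0,0,5.4,0,0,0],[4.6,0,0,5.4,0,0,0],[1.5,0,0,5.4,0,0,0],[1.5,0,0,5.4,0,0,0],[1.5,0,0,5.4,0,0,0],[1.5,0,0,5.4,0,0,0],[1.5,0,0,5.4,0,0,0],[1.5,0,0,5.4,0,0,0]]]' 15;python3 -m creep '[[[1.5,0,0,-3,0,0,0],[1.5,0,0,-6,0,0,0],[1.5,0,0,-10,0,0,0],[1.5,0,0,-14,0,0,0],[1.5,0,0,-14.5,0,0,0],[1.5,0,0,-14.5,0,0,0]]]'; python3 -m creep '[[[1.5,-2.2,-2.7,0,0,0,0],[1.5,-4.5,-5.35,0,0,0,0],[1.5,-4.5,-5.35,2,0,0,0],[1.5,-4.5,-5.35,5,0,0,0],[1.5,-4.5,-5.35,6,0,0,0],[1.5,-4.5,-5.35,6,0,0,0],[1.5,-4.5,-5.35,6,0,0,0]]]'
python3 - <<'E'
from h import *
to("R2",.1105)
a=grab_frame("wrist");b=grab_frame("side");to("R2",.1105)
g=lambda x,w,h:cv2.resize(x,(w,h),interpolation=cv2.INTER_CUBIC)
cv2.imwrite("pics/g4.png",np.hstack([g(a[120:360,200:440],400,400),g(b[120:280,200:360],400,400)]))
E
```

```text
t: 19.12
eef_pos: [0.525, -0.0757, 0.1111]
ee_rot: [-3.141, 0.001, -2.756]
force: [-0.5, 0.1, 5.1]
width: 0.0212
gripper_force: 15.0
t: 19.88
eef_pos: [0.5242, -0.0755, 0.2552]
ee_rot: [3.141, -0.0, -2.756]
force: [0.2, 0.1, -1.2]
width: 0.0215
gripper_force: 15.0
t: 20.75
eef_pos: [0.5869, -0.1083, 0.1965]
ee_rot: [-3.141, 0.001, -2.755]
force: [0.6, -0.4, 0.1]
width: 0.0216
gripper_force: 15.0
R2 cm: [-0.   -0.03  8.6 ]
R2 cm: [ 0.   -0.03  8.62]
```

View pics/g4.png

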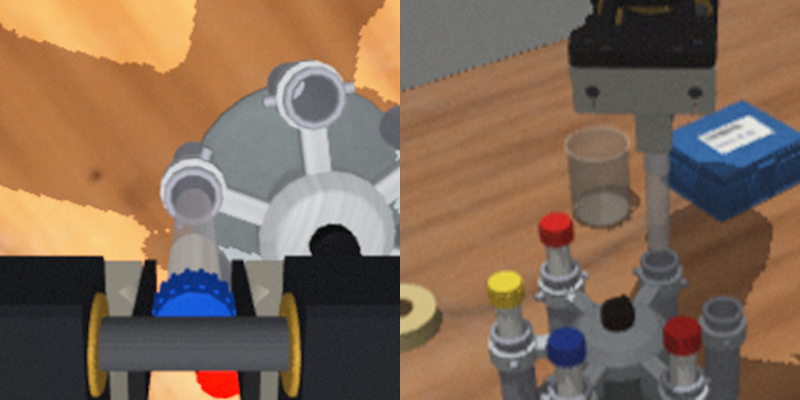

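The blue tube hangs centred over the empty R2 sleeve, and the red tube is fully down in Y2 at (557,230). Lowering in two calls with a force check between, and I'll release only after that.

```bash
python3 -m creep '[[[1.5,0,0,1,0,0,0],[1.5,0,0,2,0,0,0],[1.5,0,0,2,0,0,0]]]'
```

```text
t: 21.22
eef_pos: [0.5856, -0.1083, 0.1742]
ee_rot: [3.141, -0.002, -2.756]
force: [-0.4, 0.8, -0.7]
width: 0.0218
gripper_force: 15.0
```

```bash
python3 -m creep '[[[1.5,0,0,1.5,0,0,0],[1.5,0,0,3,0,0,0],[1.5,0,0,4.5,0,0,0],[1.5,0,0,6,0,0,0],[1.5,0,0,6.4,0,0,0],[1.5,0,0,6.4,0,0,0],[1.5,0,0,6.4,0,0,0]]]'
```

```text
t: 22.1
eef_pos: [0.5864, -0.1083, 0.1116]
ee_rot: [3.142, 0.0, -2.756]
force: [0.2, 0.4, -0.3]
width: 0.0215
gripper_force: 15.0
```

```bash
python3 -m creep '[[[4.6,0,0,0,0,0,0],[4.6,0,0,0,0,0,0],[4.6,0,0,0,0,0,0],[4.6,0,0,0,0,0,0],[4.6,0,0,-3,0,0,0],[4.6,0,0,-7,0,0,0],[4.6,3,-3.1,-9,0,0,0],[4.6,7,-7.2,-9,0,0,0],[4.6,11,-11.3,-9,0,0,0],[4.6,15,-15.4,-9,0,0,0],[4.6,18.05,-18.55,-8,0,0,0],[4.6,18.05,-18.55,-5,0,0,0],[4.6,18.05,-18.55,-5,0,0,0],[4.6,18.05,-18.55,-5,0,0,0]]]'
python3 - <<'E'
from h import *
to("bore4",.1045)
s=get_state();w=camera_params("wrist");a=grab_frame("wrist");to("bore4",.1045)
for b in blobs(a,300):
  if b[0]=="yellow": print(b,ray_z(w,b[1:3],.124)-[-.0003,.0007],T["bore4"])
E
```

```text
t: 23.85
eef_pos: [0.4895, -0.3481, 0.1625]
ee_rot: [-3.141, 0.0, -2.755]
force: [-0.4, 0.2, 0.9]
width: 0.0459
gripper_force: 0.0
bore4 cm: [ 0.04 -0.01  5.8 ]
bore4 cm: [ 0.08 -0.    5.84]
('yellow', 316.4, 265.5, 1268, [297, 245, 40, 42]) [ 0.48870335 -0.34804396] [ 0.4891 -0.3483]
```

```bash
python3 -m creep '[[[4.6,0,0,3,0,0,0],[4.6,0,0,5.8,0,0,0],[4.6,0,0,5.8,0,0,0],[1.5,0,0,5.8,0,0,0],[1.5,0,0,5.8,0,0,0],[1.5,0,0,5.8,0,0,0],[1.5,0,0,5.8,0,0,0],[1.5,0,0,5.8,0,0,0],[1.5,0,0,5.8,0,0,0]]]' 15;python3 -m creep '[[[1.5,0,0,-3,0,0,0],[1.5,0,0,-6,0,0,0],[1.5,0,0,-10,0,0,0],[1.5,0,0,-14,0,0,0],[1.5,0,0,-15,0,0,0],[1.5,0,0,-15,0,0,0]]]'
```

```text
t: 25.02
eef_pos: [0.4894, -0.3484, 0.1043]
ee_rot: [-3.14, 0.001, -2.756]
force: [0.4, 0.7, 6.4]
width: 0.0212
gripper_force: 15.0
t: 25.78
eef_pos: [0.4889, -0.3479, 0.2535]
ee_rot: [3.142, 0.001, -2.756]
force: [-0.5, 0.4, -0.9]
width: 0.0214
gripper_force: 15.0
```

```bash
python3 -m creep '[[[1.5,-2.5,4.2,0,0,0,0],[1.5,-5,8.6,0,0,0,0],[1.5,-7.5,13,0,0,0,0],[1.5,-10,17.5,0,0,0,0],[1.5,-12.5,22,0,0,0,0],[1.5,-13.55,23.9,0,0,0,0],[1.5,-13.55,23.9,2,0,0,0],[1.5,-13.55,23.9,5,0,0,0],[1.5,-13.55,23.9,6,0,0,0],[1.5,-13.55,23.9,6,0,0,0],[1.5,-13.55,23.9,6,0,0,0]]]'
python3 - <<'E'
from h import *
to("B2",.1105)
a=grab_frame("wrist");b=grab_frame("side");to("B2",.1105)
g=lambda x,w,h:cv2.resize(x,(w,h),interpolation=cv2.INTER_CUBIC)
cv2.imwrite("pics/g5.png",np.hstack([g(a[120:360,200:440],400,400),g(b[120:280,200:360],400,400)]))
E
```

```text
t: 27.15
eef_pos: [0.525, -0.0758, 0.1942]
ee_rot: [-3.141, 0.001, -2.756]
force: [0.3, 0.3, -0.1]
width: 0.0213
gripper_force: 15.0
B2 cm: [-0.01 -0.01  8.37]
B2 cm: [ 0.   -0.01  8.4 ]
```

View pics/g5.png

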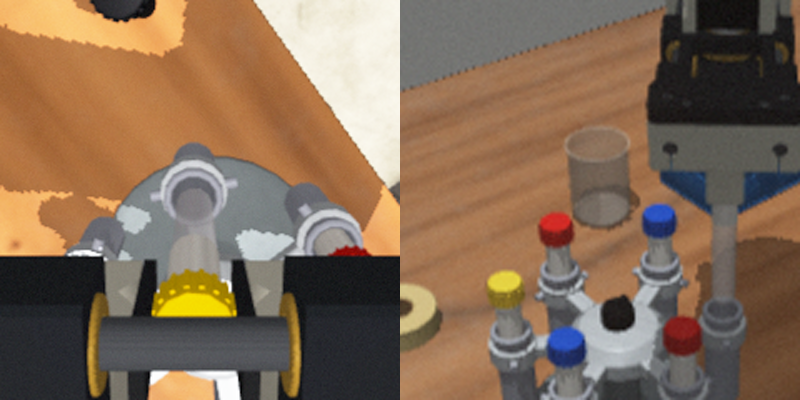

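The yellow tube is centred over the last empty sleeve, and the red and blue tubes are seated. Lowering it.

```bash
python3 -m creep '[[[1.5,0,0,1,0,0,0],[1.5,0,0,2,0,0,0],[1.5,0,0,2,0,0,0]]]'
```

```text
t: 27.62
eef_pos: [0.5238, -0.0758, 0.1724]
ee_rot: [3.141, -0.002, -2.756]
force: [-0.2, -0.0, -0.2]
width: 0.0213
gripper_force: 15.0
```

```bash
python3 -m creep '[[[1.5,0,0,1.5,0,0,0],[1.5,0,0,3,0,0,0],[1.5,0,0,4.5,0,0,0],[1.5,0,0,6,0,0,0],[1.5,0,0,6.3,0,0,0],[1.5,0,0,6.3,0,0,0],[1.5,0,0,6.3,0,0,0]]]'
```

```text
t: 28.5
eef_pos: [0.5246, -0.0757, 0.1105]
ee_rot: [-3.142, 0.0, -2.756]
force: [-0.4, -0.4, 1.4]
width: 0.0216
gripper_force: 15.0
```

```bash
python3 -m creep '[[[4.6,0,0,0,0,0,0],[4.6,0,0,0,0,0,0],[4.6,0,0,0,0,0,0],[4.6,0,0,0,0,0,0],[4.6,0,0,-3,0,0,0],[4.6,0,0,-7,0,0,0],[4.6,0,0,-12,0,0,0],[4.6,0,-5,-14,0,0,0],[4.6,0,-10,-14,0,0,0],[4.6,0,-15,-14,0,0,0],[4.6,0,-20,-14,0,0,0],[4.6,0,-20,-14,0,0,0],[4.6,0,-20,-14,0,0,0],[4.6,0,-20,-14,0,0,0]]]'
python3 - <<'E'
from h import *
a=grab_frame("top");b=grab_frame("side");t,s=camera_params("top"),camera_params("side")
cv2.imwrite("pics/end.png",np.hstack([cv2.resize(a[140:320,190:430],(400,300)),cv2.resize(b[170:350,160:400],(400,300))]))
A=[x for x in blobs(a) if 230<x[1]<340 and 190<x[2]<280]; B=[x for x in blobs(b) if 230<x[1]<345 and 200<x[2]<270 and x[3]<300]
for x in A:
  r=[(max(e),X) for y in B if y[0]==x[0] for X,e in [tri([t,s],[x[1:3],y[1:3]])]]
  if r: m=min(r,key=lambda q:q[0]); print(x[0],m[1].round(4),round(m[0],2))
E
```

```text
t: 30.25
eef_pos: [0.5996, -0.2601, 0.2509]
ee_rot: [-3.141, 0.0, -2.755]
force: [-0.1, 0.7, 0.5]
width: 0.0459
gripper_force: 0.0
blue [ 0.5879 -0.1069  0.1292] 0.43
```

View pics/end.png

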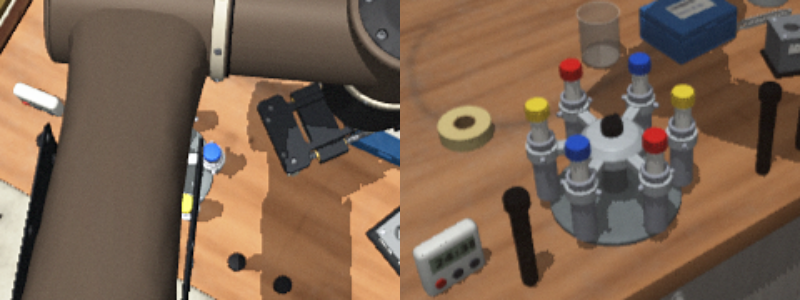

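The side view shows all six tubes seated with same colours opposite. The three moved caps sit within about 1 px of the original cap pixels: yellow (330,227), red (263,211), blue (304,208). The beaker and timer are untouched and the gripper is clear.

```bash
python3 -c "
from station import job_done
print(job_done())"
```

```text
the job is handed in; nothing more can be done
None
```

The job is handed in at about 30 s of the 90 s allowed: in the last side view all six tubes are fully down in the rotor with matching cap colours opposite each other, and the beaker and timer undisturbed (no verdict came back on handing in).

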